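Re-tension a jointer's cutter guard and hold it open at 60 degrees

TASK

The red cutter guard of the small bench jointer no longer springs shut. Wind its spring with the dark wing key on top of the guard post, clockwise in repeated part turns, until the key's red pointer stands in the green band of the dial, and let go of the key so that the guard closes over the knives by itself. Then take the guard by its black knob, swing it open to 60 degrees against the spring and finish while holding it still there, so that I can look at the knives; leave the other things on the bench where they lie.

Things in the scene. Friction and masses are not known exactly. Their poses are not given: they have to be found in the camera images.
- jointer: Bench jointer, fixed: green base, two aluminium tables in line (tops 124 mm above the bench). Origin: centre of the underside; x points from the operator's side across the tables to the fence, y along the tables in the feed direction, z up. Outline x -112 to +100 mm, y -220 to +220 mm. Fence: face at x = +63 mm, y -180 to +180, top 189 mm above the bench.
- guard_pivot (a point): Point on the vertical axis of the guard post, in the top face of the white dial (154 mm above the bench), at the operator's side of the tables. Guard and key both turn about this axis; the point's axes are the jointer's. The dial (radius 34 mm) is fixed; black ticks every 30 degrees, the widest one is zero and lies on the jointer's -x side, the green band lies across from it on the +x side.
- key_top (a point): Centre of the top of the wing key, on the post axis, 191 mm above the bench, 36 mm above the dial. The key is an upright dark two-lobed bar 44 mm long, 11 mm thick, its flat sides reaching from 5 mm above the dial to the top: pinch it across its thickness from above. The x axis runs along the length, y across the thickness; the end towards -x has a red stripe and the red pointer.
- spring_key (a joint): Winding of the key, rad: 0 = pointer on the zero tick, spring slack; grows clockwise seen from above. At value w the pointer stands w clockwise from the jointer's -x direction. Green band: 2.90 to 3.38, centre 3.14 (half a turn); 2.84 to 3.44 is accepted. Starts at 0 to 0.3, stop at 4.2. Turning takes 0.28 to 0.45 N m; a brake keeps the key where it is let go, so it can be regripped.
- guard: Red guard, a drop-shaped level plate 10 mm thick (top 138 mm above the bench), swinging about the post just above the tables, reaching 155 mm out. Origin on the post axis 155 mm above the bench, z up. Opening = its x axis, counter-clockwise (towards the jointer's +y) from the jointer's x axis: 0 shut against the fence, 1.047 = 60 degrees. Starts ajar at 0.15 to 0.6.
- guard_knob (a point): Centre of the top of the guard's black upright knob, 183 mm above the bench, at x = 105, y = 20 mm in the guard's frame. Round, 45 mm tall above the plate, shaft 20 mm in diameter, head (top 9 mm) 23 mm; grip it from above. Shut, its axis is 48 mm from the fence. Spring: 0.045 N m per rad of (opening + winding) pulls the guard shut: 1.3 N at the knob wound and shut, 1.8 N at 60 degrees.
- hex_key: Bystander, loose: L-shaped hex key, 86 x 35 x 6 mm. Origin: centre of its underside. Leave it where it lies.
- offcut_c: Bystander, loose: beech block, 38 x 70 x 16 mm. Origin: centre of its underside. Leave it where it lies.
- slip: Bystander, loose: dark brown flat slip, 34 x 118 x 8 mm. Origin: centre of its underside. Leave it where it lies.

How it is judged:
By the outcome, as a careful person would: the job done as asked, in the order asked, and still so for the second after the job is handed in, while the arm keeps its last pose, push and grip.
It also fails if it takes over 64 s, if anything falls off the work surface, if the arm or the gripper's body presses on something with over 40 N, if the wrist force passes 120 N, or if a joint passes its speed limit or range.

ROBOT

A 7-joint arm with a two-finger parallel gripper is mounted at the origin on a cart in front of the work surface, level with it; the furniture and walls round the work are solid. World frame = base frame: x ahead of the robot, y to its left, z up, the work surface at z = 0. Lengths are in m, angles in rad, forces in N, time in s.
With the tool pointing down it reaches from about 0.35 to 0.9 m from the base axis. Payload 8.1 kg.
Tool frame: the origin (TCP) lies between the finger pads, 19 mm behind the fingertips; this is the grasp point; z points along the fingers, y is the line along which they close (so a half turn about z gives the same grasp; the last joint's range is limited). The gripper opens to 92 mm and grips with 3 to 60 N. Pads are 19 mm wide; open, the fingers measure 130 mm over their backs; the gripper's body (75 mm by 190 mm) begins 47 mm behind the grasp point.
Start: joints at [-1.392, 0.434, 0.025, 1.573, -0.012, 1.134, -0.075], TCP at [0.174, 0.6, 0.246] pointing down, gripper open.
Joint ranges: [-2.62, 2.62], [-0.44, 2.09], [-1.27, 1.32], [0.08, 2.57], [-1.32, 4.46], [0.12, 2], [-2.74, 2.74]. Speed limits (rad/s): [2.22, 2.22, 3.01, 3.01, 3.14, 3.14, 3.14].

INTERFACE

Orientations are given as a rotation vector (axis times angle).
In Python, from cell import readout, cams, workorder, spotter gives the robot as it stands.
- The arm moves only by the shell command python3 -m creep 'ROWS' [FORCE]. ROWS is one flat JSON list of numbers that holds 1 to 10 rows one after another, with no inner brackets; each row has 5 numbers: dx, dy, dz in a scale on which 1.0 is 0.6 m, then a turn about the tool's z in normalised numbers (1 is 2 pi rad), then the opening from 0.0 (shut) to 1.0 (fully open); each row shifts and turns the commanded pose from where the row before left it, along the tool's axes as they then stand; what a row does not reach is not made up. A row lasts 1/10 s, in which the tool goes at most 0.05 m and 0.15 rad, less where a joint would pass 70% of its speed; a pose out of reach is approached as far as the arm can. The fingers move at their own pace and stop on an object; FORCE is the grip in N (left out, the last holds). Time passes only in rows, so rows that do not move let the fingers close. It prints the time, the measured TCP pose, the force, the opening and the grip force at its end. No shift or turn number may pass 1 either way. Input that does not fit is refused with a message, and nothing moves.
- readout.observe(): the state, without advancing time (a new reading comes with each control period).
- cams.get_image(name): name is "side" or "top"; returns a dict with "image" (384x512x3 uint8, blue, green, red), "fx", "fy", "cx", "cy" (pixels), "distortion" ([k1, k2, p1, p2, k3] as OpenCV has them; the pictures are not rectified), "cam_to_world" (4x4, takes a point from camera to world coordinates). Camera axes: x right, y down, z forward; pixel columns grow to the right and rows downward; lengths in m; the calibration is good to about 2 mm. A picture is of the moment at which its call begins. There is no depth.
- workorder.sign_off(): hands the job in; it is judged then, once.
Trained networks look in a picture, given as the dict that the camera call returned (one of the last four; its "shot" number tells which), for a name from the list of things; names that differ only in an ending like _2 or _b are one class to them, and where a whole thing is asked for, a point or a joint stands for the part that bears it (a point fixed in the world has none). Each returns a list of dicts, best first, with "score" (0 to 1); they miss things now and then, are a little off and sometimes report something else, mostly with a low value. They report only what shows in the picture. A call takes as long as a camera call.
- spotter.boxes_of(picture, name): "centre" ([x, y, z] in m, in the coordinates of the camera as it stood for that picture, good to about 4 mm: the middle of the surface that is visible of it).
The state is a dict: "clock": time; "joints": joint angles; "dq": joint speeds; "joint_efforts": joint torques, N m; "position": TCP position; "ee_rot": TCP orientation; "force": force on the tool from outside, world axes, zero at the start; "ft_torque": the same for the moment, N m; "width": opening from 0.0 (shut) to 1.0 (fully open); "gripper_force": force on a finger pad.
Only numpy, scipy, OpenCV 4.12 (cv2) and the standard library are available. Lean on these libraries where they do the work, as an engineer would, in place of code of your own. Each camera call takes 0.05 s, during which the arm holds its last target. There are 200 camera calls.

## Working session

There is one attempt and no reset: what is moved stays moved. The work goes in short steps, Python scripts to look and compute and a shell command to move; the robot and the scene stay as the last step left them, time stands still between calls to the robot, and variables do not carry over. Pictures are saved under pics/ and viewed, at most 10 in all, crops included, and the job is handed in when it is done.

```bash
ls; mkdir -p pics; cat > h.py <<'E'
import numpy as np,cv2
from cell import readout,cams,spotter
def spot(p,n,k=2):
    T=np.array(p["cam_to_world"])
    return [(round(d["score"],2),(T@np.r_[d["centre"],1])[:3].round(4)) for d in spotter.boxes_of(p,n)[:k]]
def proj(p,X):
    T=np.linalg.inv(np.array(p["cam_to_world"]));K=np.array([[p["fx"],0,p["cx"]],[0,p["fy"],p["cy"]],[0,0,1.]])
    return cv2.projectPoints(np.array(X,float).reshape(-1,3),cv2.Rodrigues(T[:3,:3])[0],T[:3,3],K,np.array(p["distortion"],float))[0][:,0]
def onplane(p,uv,z):
    T=np.array(p["cam_to_world"]);K=np.array([[p["fx"],0,p["cx"]],[0,p["fy"],p["cy"]],[0,0,1.]])
    q=cv2.undistortPoints(np.array(uv,float).reshape(-1,1,2),K,np.array(p["distortion"],float))[:,0]
    d=np.c_[q,np.ones(len(q))]@T[:3,:3].T
    return T[:3,3]+d*((z-T[2,3])/d[:,2])[:,None]
E
python3 - <<'E'
from h import *
for c in("top","side"):
    p=cams.get_image(c);cv2.imwrite(f"pics/{c}0.png",p["image"])
    print(c,np.array(p["cam_to_world"])[:3,3])
    for n in("jointer","key_top","guard","guard_knob","spring_key","hex_key","offcut_c","slip"):print(n,spot(p,n))
o=readout.observe();print(o)
E
```

```text
pics
top [ 0.34045355 -0.00675945  1.18666719]
jointer [(0.81, array([0.5908, 0.0506, 0.1253]))]
key_top [(0.83, array([0.5731, 0.0625, 0.1423]))]
guard [(0.59, array([0.5809, 0.0671, 0.1337]))]
guard_knob [(0.82, array([0.5779, 0.0641, 0.1349])), (0.74, array([0.5718, 0.0631, 0.1376]))]
spring_key [(0.58, array([0.5816, 0.0634, 0.1396]))]
hex_key [(0.74, array([0.5343, 0.3763, 0.0075])), (0.48, array([ 0.6162, -0.3732,  0.0085]))]
offcut_c [(0.9, array([ 0.4582, -0.3551,  0.0166])), (0.34, array([0.5897, 0.05  , 0.1202]))]
slip [(0.87, array([0.5329, 0.3748, 0.0083]))]
side [ 0.00651969 -0.83169931  0.60267613]
jointer [(0.69, array([ 0.5781, -0.0181,  0.1176]))]
key_top [(0.81, array([0.5771, 0.0295, 0.141 ])), (0.56, array([0.531 , 0.3713, 0.0036]))]
guard [(0.8, array([0.5849, 0.0567, 0.1344]))]
guard_knob [(0.73, array([0.5913, 0.055 , 0.1344]))]
spring_key [(0.91, array([0.5759, 0.0276, 0.1382]))]
hex_key [(0.43, array([ 6.063e-01, -3.789e-01,  3.000e-04]))]
offcut_c [(0.75, array([ 0.4547, -0.3627,  0.0123]))]
slip [(0.72, array([0.5285, 0.3689, 0.0043]))]
{'clock': 0.9, 'joints': array([-1.39160333,  0.43448314,  0.02498195,  1.57319785, -0.01155926,
        1.13397318, -0.07510533]), 'dq': array([ 1.76829878e-03, -8.23504370e-05, -5.15436663e-04,  1.17624991e-03,
        2.14814583e-04, -5.84816803e-04,  6.23598712e-04]), 'joint_efforts': array([-1.09874834e-04, -6.67630649e+01,  9.83821191e-01, -3.14810801e+01,
       -6.07456919e-02,  3.24431062e-02, -4.48158673e-06]), 'position': array([0.17383281, 0.60036403, 0.24555296]), 'ee_rot': array([4.41257840e-01, 3.11040278e+00, 1.26572312e-04]), 'force': array([ 0.377409  , -0.69782962, -0.67078767]), 'ft_torque': array([-0.00080531, -0.00461543, -0.03123521]), 'gripper_force': 0.0, 'width': 1.002940349124442}
```

```bash
python3 - <<'E'
import cv2,numpy as np
a=cv2.imread("pics/top0.png");b=cv2.imread("pics/side0.png")
cv2.imwrite("pics/both.png",cv2.resize(np.vstack([a,b]),(400,600)))
E
```

```text
(no output)
```

View pics/top0.png

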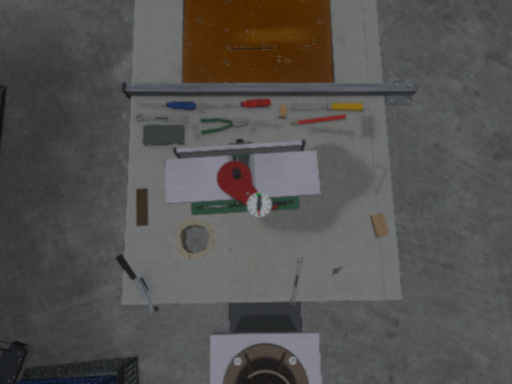

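View pics/side0.png

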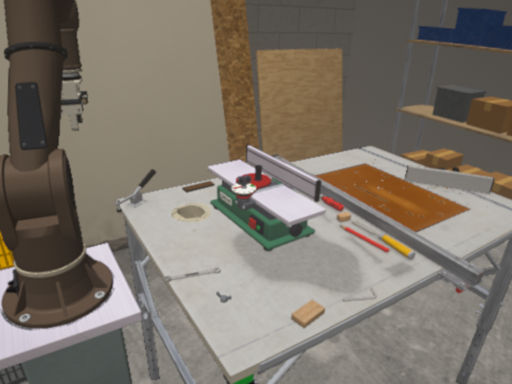

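```bash
python3 - <<'E'
import cv2,numpy as np
from h import *
a=cv2.imread("pics/top0.png")[130:220,155:330]
b=cv2.imread("pics/side0.png")[155:215,200:320]
A=cv2.resize(a,(780,401),interpolation=cv2.INTER_CUBIC);A=cv2.convertScaleAbs(A,alpha=1.3)
cv2.imwrite("pics/z1.png",A)
p=cams.get_image("top")
print(p["fx"],p["cx"],p["cy"],p["distortion"],np.array(p["cam_to_world"]).round(3))
print(onplane(p,[[259,205]],.154),onplane(p,[[166,203],[319,194],[318,151],[164,160]],.124).round(4))
E
```

```text
381.0613866538668 255.234992331401 192.25303415899438 [0.04381003 0.         0.         0.         0.        ] [[-0.02  -0.981  0.192  0.34 ]
 [-1.     0.024  0.02  -0.007]
 [-0.024 -0.191 -0.981  1.187]
 [ 0.     0.     0.     1.   ]]
[[0.50618688 0.0047753  0.154     ]] [[ 0.523   0.2687  0.124 ]
 [ 0.5385 -0.165   0.124 ]
 [ 0.6648 -0.1685  0.124 ]
 [ 0.6496  0.2776  0.124 ]]
```

View pics/z1.png

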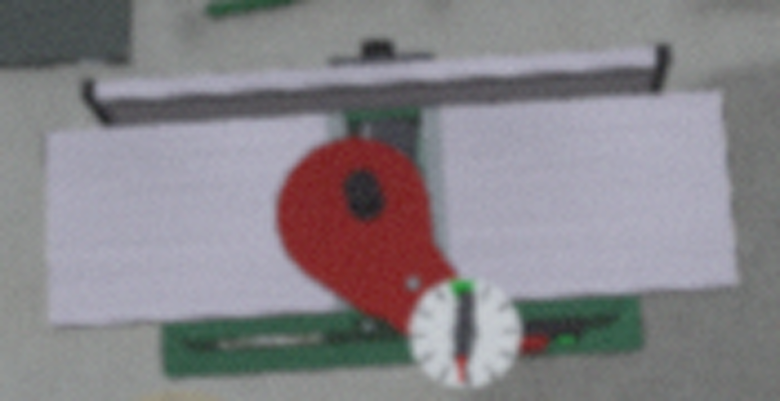

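```bash
cat > m.py <<'E'
from h import *
def comps(m,amin=2):
    n,l,s,c=cv2.connectedComponentsWithStats(m.astype(np.uint8));return [(int(s[i,4]),c[i].round(2)) for i in range(1,n) if s[i,4]>=amin]
def look(cam="top",C=(0.506,0.005)):
    p=cams.get_image(cam);im=p["image"].astype(int);B,G,R=im[...,0],im[...,1],im[...,2]
    return p,B,G,R
E
python3 - <<'E'
from m import *
for c in("top","side"):
    p,B,G,R=look(c)
    u,v=proj(p,[.5065,.004,.154])[0];print(c,u,v)
    Y,X=np.mgrid[:384,:512];r=np.hypot(X-u,Y-v)
    print(" bright green",comps((G>R+50)&(G>B+50)&(r<16)))
    print(" red",comps((R>G+40)&(R>B+40)&(r<14),1))
    print(" red guard",comps((R>G+50)&(R>B+50)&(r<60),20))
    w=(np.minimum(np.minimum(R,G),B)>(130))&(r<20)
    print(" white",comps(w,5), np.argwhere(w)[:,::-1].min(0),np.argwhere(w)[:,::-1].max(0))
    x,y=int(round(u)),int(round(v))
    cr=p["image"][y-35:y+20,x-35:x+25];cv2.imwrite(f"pics/c_{c}.png",cr)
a=[cv2.resize(cv2.imread(f"pics/c_{c}.png"),(400,367),interpolation=cv2.INTER_CUBIC) for c in("top","side")]
cv2.imwrite("pics/z2.png",np.hstack(a))
E
```

```text
top 259.2800995671329 204.88069567728212
 bright green [(3, array([258., 194.]))]
 red [(1, array([252., 193.])), (1, array([254., 192.])), (1, array([248., 197.])), (2, array([246. , 201.5])), (2, array([273. , 206.5])), (4, array([258. , 211.5]))]
 red guard [(913, array([235.63, 181.21]))]
 white [(162, array([265.08, 203.65])), (5, array([272.8, 193.8])), (130, array([252.49, 204.8 ]))] [248 188] [274 216]
side 243.24894551388903 186.8841382123512
 bright green [(2, array([251.5, 185. ]))]
 red [(64, array([252.17, 180.45])), (6, array([236.67, 179.5 ])), (12, array([237., 187.])), (38, array([243.66, 196.37]))]
 red guard [(198, array([259.53, 180.33])), (27, array([243.26, 196.63])), (55, array([252.22, 222.73]))]
 white [(426, array([239.92, 180.3 ])), (98, array([257.3 , 194.63])), (8, array([227.38, 197.25]))] [225 167] [263 201]
```

View pics/z2.png

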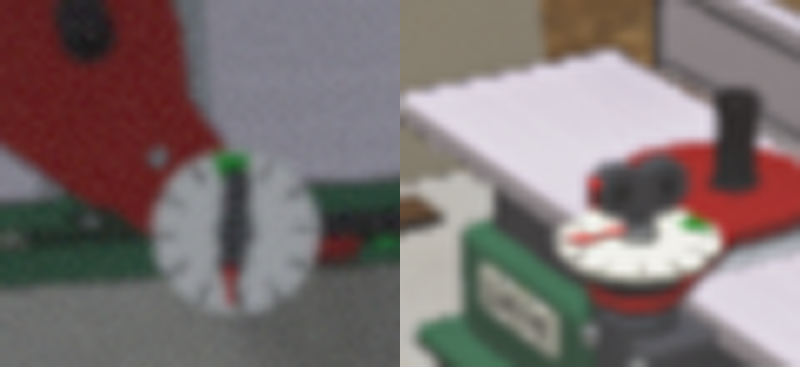

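The top view shows the dial at about pixel (259,204.5), with the pointer just off the zero tick (w about 0.12). The knob is at (237,173). The side view puts the dial at (243.5,187), which agrees. Pivot is about (0.507, 0.0045) and jointer yaw about +0.035.

Units first: shifts go in shares of 0.6 m and turns go in shares of 2 pi rad. So -0.032 m is -0.0533.

```bash
python3 -m creep '[-0.0533,-0.0533,0,0,1,-0.0533,-0.0533,0,0,1,-0.0533,-0.0533,0,0,1,-0.0533,-0.0533,0,0,1,-0.0533,-0.0533,0,0,1,-0.0533,-0.0533,0,0,1,-0.0533,-0.0533,0,0,1,-0.0533,-0.0533,0,0,1]' 50; cat >> h.py <<'E'
from scipy.spatial.transform import Rotation as Ro
def rel(t,th=None):
    o=readout.observe();R=Ro.from_rotvec(o["ee_rot"]).as_matrix();y=R[:,1];a=np.arctan2(y[1],y[0])
    print("clk",round(o["clock"],2),"pos",o["position"].round(4),"th",round(a,3),"tilt",R[:,2].round(3),"d_tool",(R.T@(np.array(t)-o["position"])).round(4),"turn",None if th is None else round(a-th,3),"q7",o["joints"][6].round(3),"F",o["force"].round(1),"M",o["ft_torque"].round(2),"w",round(o["width"],3),round(o["gripper_force"],1))
E
python3 -c "
from h import *
rel([.507,.0045,.246],1.486)"
```

```text
clock: 1.85
position: [0.3492, 0.2816, 0.2459]
ee_rot: [0.441, 3.11, 0.001]
force: [-0.2, 0.0, 0.3]
width: 1.005
gripper_force: 0.0
clk 1.85 pos [0.3492 0.2816 0.2459] th 1.289 tilt [ 0.001  0.001 -1.   ] d_tool [-0.2286 -0.2223 -0.0003] turn -0.197 q7 0.523 F [-0.2  0.   0.3] M [ 0.03 -0.07 -0.05] w 1.005 0.0
```

In the tool's units: -0.033 m is -0.055, -0.032 m is -0.0533, -0.1 rad is -0.0159.

```bash
python3 -m creep '[-0.055,-0.0533,0,0,1,-0.055,-0.0533,0,0,1,-0.055,-0.0533,0,0,1,-0.055,-0.0533,0,0,1,-0.055,-0.0533,0,0,1,-0.0533,-0.0533,0,0,1,-0.0533,-0.0533,0,0,1,0,0,0,-0.0159,1,0,0,0,-0.0159,1,0,0,0,0,0.5]'
python3 -c "
from h import *
rel([.507,.0045,.18],1.486)"
```

```text
clock: 2.85
position: [0.5063, 0.004, 0.2456]
ee_rot: [0.127, 3.139, 0.0]
force: [-0.4, 0.1, 0.3]
width: 0.953
gripper_force: 0.0
clk 2.85 pos [0.5063 0.004  0.2456] th 1.49 tilt [ 0.  0. -1.] d_tool [-0.0007  0.0006  0.0656] turn 0.004 q7 1.489 F [-0.4  0.1  0.3] M [ 0.04 -0.04  0.04] w 0.953 0.0
```

Descend with the opening at half (46 mm), then close gently and check.

In the tool's units: 0.015 m is 0.025, 0.012 m is 0.02.

```bash
python3 -m creep '[-0.0012,0.001,0,0,0.5,0,0,0.025,0,0.5,0,0,0.025,0,0.5,0,0,0.025,0,0.5,0,0,0.02,0,0.5,0,0,0.0133,0,0.5,0,0,0,0,0.5]'
python3 - <<'E'
from m import *
rel([.507,.0045,.18],1.486)
a=[]
for c in("top","side"):
    p=cams.get_image(c);u,v=proj(p,[.507,.0045,.17])[0].round().astype(int)
    a.append(cv2.resize(p["image"][v-25:v+25,u-25:u+25],(400,400),interpolation=cv2.INTER_CUBIC))
cv2.imwrite("pics/z3.png",np.hstack(a))
E
```

```text
clock: 3.55
position: [0.5064, 0.0051, 0.1797]
ee_rot: [-0.129, -3.137, 0.001]
force: [1.0, 0.8, -0.0]
width: 0.503
gripper_force: 0.0
clk 3.55 pos [0.5064 0.0051 0.1797] th 1.488 tilt [-0.002 -0.    -1.   ] d_tool [-0.0007 -0.0005 -0.0003] turn 0.002 q7 1.524 F [ 1.   0.8 -0. ] M [ 0.03 -0.02  0.05] w 0.503 0.0
```

View pics/z3.png

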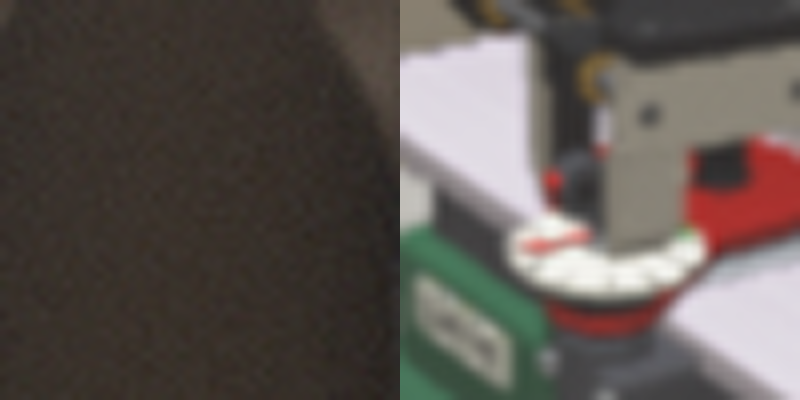

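The arm blocks the top view. The side view shows the fingers straddling the key, the red stripe at about (553,182) and the tips just above the dial. Closing.

```bash
python3 -m creep '[0,0,0,0,0,0,0,0,0,0,0,0,0,0,0,0,0,0,0,0,0,0,0,0,0]' 55
python3 -c "
from h import *
rel([.507,.0045,.18],1.486)"
```

```text
clock: 4.15
position: [0.507, 0.0055, 0.1807]
ee_rot: [0.128, 3.139, 0.001]
force: [-1.3, 8.6, 2.6]
width: 0.115
gripper_force: 52.9
clk 4.15 pos [0.507  0.0055 0.1807] th 1.489 tilt [ 0.     0.001 -1.   ] d_tool [-0.     -0.001   0.0007] turn 0.003 q7 1.524 F [-1.3  8.6  2.6] M [ 1.12  0.18 -0.47] w 0.115 52.9
```

In the tool's units: 0.0008 m is 0.0013, 0.1 rad is 0.0159.

```bash
python3 -m creep '[0,0.0013,0,0,0,0,0,0,0.0159,0,0,0,0,0.0159,0,0,0,0,0.0159,0,0,0,0,0.0159,0,0,0,0,0,0]' 60
python3 - <<'E'
from m import *
rel([.507,.006,.18],-1.54)
p=cams.get_image("side");u,v=proj(p,[.507,.0045,.17])[0].round().astype(int)
cv2.imwrite("pics/z4.png",cv2.resize(p["image"][v-25:v+25,u-25:u+25],(500,500),interpolation=cv2.INTER_CUBIC))
E
```

```text
clock: 4.75
position: [0.5072, 0.0061, 0.1807]
ee_rot: [0.751, 3.05, 0.0]
force: [-0.8, 1.8, 2.0]
width: 0.115
gripper_force: 59.9
clk 4.75 pos [0.5072 0.0061 0.1807] th 1.088 tilt [ 0.  0. -1.] d_tool [ 0.0001 -0.0002  0.0007] turn 2.628 q7 1.163 F [-0.8  1.8  2. ] M [ 0.18 -0.01 -0.2 ] w 0.115 59.9
```

View pics/z4.png

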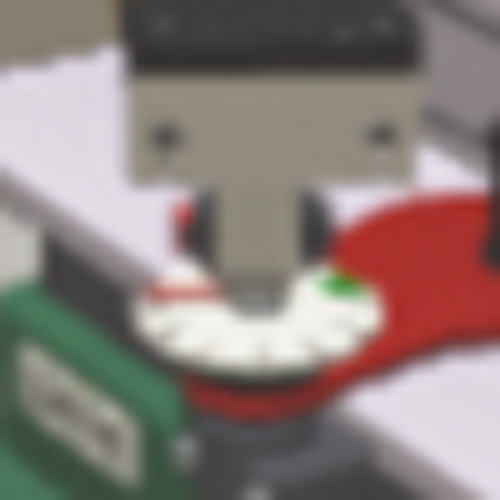

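In the tool's units: 0.1 rad is 0.0159.

```bash
for i in 1; do python3 -m creep '[0,0,0,0.0159,0,0,0,0,0.0159,0,0,0,0,0.0159,0,0,0,0,0.0159,0,0,0,0,0.0159,0,0,0,0,0.0159,0,0,0,0,0.0159,0,0,0,0,0.0159,0,0,0,0,0.0159,0,0,0,0,0.0159,0]'; done
python3 -c "
from h import *
rel([.507,.006,.18],-1.536)"
```

```text
clock: 5.8
position: [0.5084, 0.0069, 0.1807]
ee_rot: [2.118, 2.318, 0.003]
force: [6.3, 4.2, -4.2]
width: 0.113
gripper_force: 60.1
clk 5.8 pos [0.5084 0.0069 0.1807] th 0.09 tilt [ 0.003  0.001 -1.   ] d_tool [-0.0008 -0.0015  0.0007] turn 1.626 q7 0.29 F [ 6.3  4.2 -4.2] M [ 0.59 -1.05  0.47] w 0.113 60.1
```

In the tool's units: 0.001 m is 0.0017, 0.1 rad is 0.0159.

```bash
python3 -m creep '[0,0.0017,0,0.0159,0,0,0,0,0.0159,0,0,0,0,0.0159,0,0,0,0,0.0159,0,0,0,0,0.0159,0,0,0,0,0.0159,0,0,0,0,0.0159,0,0,0,0,0.0159,0,0,0,0,0,0]'
python3 - <<'E'
from m import *
rel([.508,.006,.18],-1.536)
p=cams.get_image("side");u,v=proj(p,[.507,.0045,.17])[0].round().astype(int)
cv2.imwrite("pics/z5.png",cv2.resize(p["image"][v-25:v+25,u-25:u+25],(400,400),interpolation=cv2.INTER_CUBIC))
E
```

```text
clock: 6.7
position: [0.5096, 0.0065, 0.1807]
ee_rot: [2.854, 1.31, 0.004]
force: [6.5, 3.6, -2.7]
width: 0.118
gripper_force: 60.0
clk 6.7 pos [0.5096 0.0065 0.1807] th -0.71 tilt [ 0.003 -0.    -1.   ] d_tool [-0.0014 -0.0009  0.0007] turn 0.826 q7 -0.374 F [ 6.5  3.6 -2.7] M [ 0.37 -0.92  0.06] w 0.118 60.0
```

View pics/z5.png

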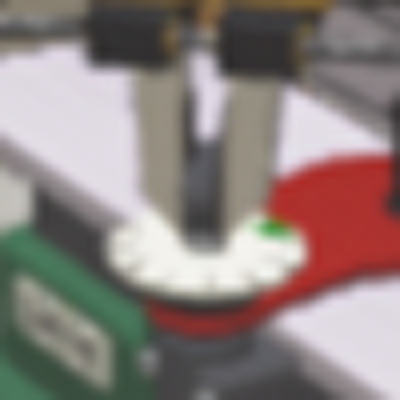

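The key is edge-on between the fingers and the pointer is hidden behind it, as expected. Finishing the turn.

In the tool's units: 0.1 rad is 0.0159.

```bash
python3 -m creep '[0,0,0,0.0159,0,0,0,0,0.0159,0,0,0,0,0.0159,0,0,0,0,0.0159,0,0,0,0,0.0159,0,0,0,0,0.0159,0,0,0,0,0.0159,0,0,0,0,0.0159,0,0,0,0,0.0048,0,0,0,0,0,0]'
python3 -c "
from h import *
rel([.508,.006,.18],-1.536)"
python3 -m creep '[0,0,0,0,0.5,0,0,0,0,0.5,0,0,0,0,0.5,0,0,-0.0333,0,0.5,0,0,-0.0333,0,0.5,0,0,-0.0333,0,0.5]'
python3 -c "
from h import *
rel([.508,.006,.18],-1.536)"
```

```text
clock: 7.75
position: [0.51, 0.0054, 0.1807]
ee_rot: [3.139, 0.051, 0.006]
force: [9.9, -1.5, -5.9]
width: 0.116
gripper_force: 60.1
clk 7.75 pos [0.51   0.0054 0.1807] th -1.538 tilt [ 0.004 -0.002 -1.   ] d_tool [-0.002  -0.0006  0.0007] turn -0.002 q7 -1.02 F [ 9.9 -1.5 -5.9] M [-0.37 -1.43  0.24] w 0.116 60.1
clock: 8.35
position: [0.5075, 0.0056, 0.241]
ee_rot: [3.141, 0.047, -0.002]
force: [1.4, 0.5, 1.2]
width: 0.496
gripper_force: 0.0
clk 8.35 pos [0.5075 0.0056 0.241 ] th -1.541 tilt [-0.001 -0.    -1.   ] d_tool [ 0.0006 -0.0003  0.061 ] turn -0.005 q7 -1.107 F [1.4 0.5 1.2] M [-0.07  0.14  0.07] w 0.496 0.0
```

In the tool's units: 0.045 m is 0.075, 0.04 m is 0.0667.

```bash
python3 -m creep '[0,0.0667,-0.0167,0,0.5,0,0.075,-0.0167,0,0.5,0,0.075,0,0,0.5,0,0.075,0,0,0.5,0,0.075,0,0,0.5,0,0,0,0,0.5]'
python3 - <<'E'
from m import *
rel([.508,.006,.18],-1.536)
a=[]
for c in("top","side"):
    p=cams.get_image(c);u,v=proj(p,[.507,.0045,.17])[0].round().astype(int)
    if c=="top":u-=10;v-=15
    a.append(cv2.resize(p["image"][v-35:v+35,u-35:u+35],(400,400),interpolation=cv2.INTER_CUBIC))
    print(u,v)
    im=p["image"].astype(int);R,G,B=im[...,2],im[...,1],im[...,0]
    Y,X=np.mgrid[:384,:512];print(comps((R>G+50)&(R>B+50)&(np.hypot(X-u,Y-v)<60),20))
cv2.imwrite("pics/z6.png",np.hstack(a))
E
```

```text
clock: 8.95
position: [0.512, -0.2221, 0.2615]
ee_rot: [3.138, 0.031, 0.001]
force: [-0.1, 0.8, 0.5]
width: 0.502
gripper_force: 0.0
clk 8.95 pos [ 0.512  -0.2221  0.2615] th -1.551 tilt [ 0.001 -0.004 -1.   ] d_tool [ 0.0004 -0.2284  0.0807] turn -0.015 q7 -0.731 F [-0.1  0.8  0.5] M [-0.08  0.19 -0.01] w 0.502 0.0
249 189
[(955, array([247.05, 174.1 ]))]
243 182
[(414, array([263.48, 185.24])), (57, array([252.12, 222.75]))]
```

View pics/z6.png

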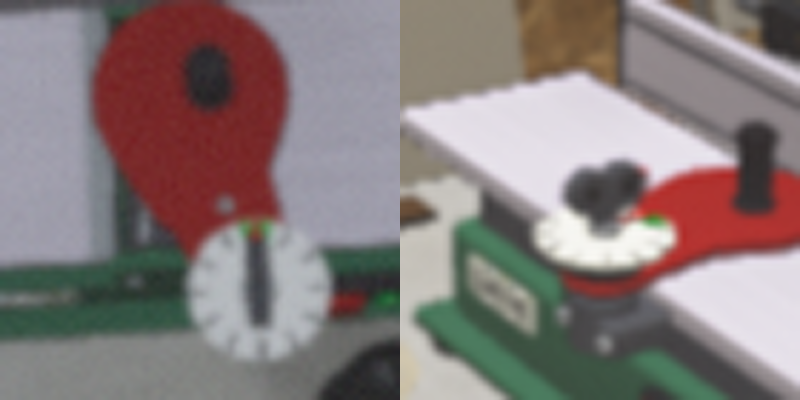

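The top view shows the pointer tip at (257,232) with green on both sides, so it is in the middle of the band. The guard has swung towards shut. Checking that it has settled and locating the knob.

```bash
cat > k.py <<'E'
from m import *
def knob():
    p,B,G,R=look("top")
    c=[q for q in comps((R>G+50)&(R>B+50)&(np.hypot(*(np.mgrid[:384,:512]-np.array([180,245])[:,None,None]))<60),200)]
    red=((R>G+40)&(R>B+40)).astype(np.uint8);red=cv2.morphologyEx(red,cv2.MORPH_CLOSE,np.ones((3,3)))
    n,l,s,cc=cv2.connectedComponentsWithStats(red);i=1+np.argmax([s[j,4] if 150<cc[j][1]<215 and 200<cc[j][0]<300 else 0 for j in range(1,n)])
    cn=max(cv2.findContours((l==i).astype(np.uint8),cv2.RETR_EXTERNAL,cv2.CHAIN_APPROX_NONE)[0],key=cv2.contourArea)
    f=cv2.drawContours(np.zeros_like(red),[cn],-1,1,-1)
    dark=f.astype(bool)&(R<75)&(np.maximum(G,R)-np.minimum(G,R)<40)
    ks=[q for q in comps(dark,10)];print("red",c,"dark",ks)
    k=max(ks,key=lambda q:q[0])[1] if ks else None
    b=np.array([.508,.006]);best=[]
    for a in np.arange(-.1,1.3,.01):
        t=a+.035;x=b+[.105*np.cos(t)-.02*np.sin(t),.105*np.sin(t)+.02*np.cos(t)]
        uv=proj(p,[*x,.1605])[0];best.append((np.hypot(*(uv-k)),a,x))
    print("opening fit: err px, rad, knob xy",min(best,key=lambda q:q[0]), "free",onplane(p,[k],.1605))
E
python3 -m creep '[0,0,0,0,0.5,0,0,0,0,0.5,0,0,0,0,0.5,0,0,0,0,0.5,0,0,0,0,0.5]'
python3 -c "
from k import *
knob()
p=cams.get_image('side')
for t in(.035,.08): print(proj(p,[.508+.105*np.cos(t)-.02*np.sin(t),.006+.105*np.sin(t)+.02*np.cos(t),.183]))
print(spot(p,'guard_knob'))"
```

```text
clock: 9.55
position: [0.5147, -0.2135, 0.2605]
ee_rot: [-3.141, -0.048, -0.0]
force: [0.1, 0.8, -0.9]
width: 0.498
gripper_force: 0.0
red [(956, array([247.04, 174.08]))] dark [(73, array([250., 167.]))]
opening fit: err px, rad, knob xy (np.float64(0.053513974682881216), np.float64(-0.020000000000000046), array([0.6126882 , 0.02757269])) free [[0.61266173 0.02742586 0.1605    ]]
[[269.82180938 167.50885371]]
[[268.60929851 167.06227476]]
[(0.96, array([0.5998, 0.0202, 0.1365]))]
```

```bash
python3 -c "
from h import *
rel([.6125,.0285,.2605],-1.536)"
```

```text
clk 9.7 pos [ 0.5146 -0.2139  0.2605] th -1.541 tilt [ 0.  0. -1.] d_tool [ 1.052e-01 -2.394e-01  1.000e-04] turn -0.005 q7 -0.734 F [0.1 0.3 0.1] M [-0.1   0.14 -0.01] w 0.501 0.0
```

```bash
python3 -m creep '[0.0292,-0.0667,0,0,0.5,0.0292,-0.0667,0,0,0.5,0.0292,-0.0667,0,0,0.5,0.0292,-0.0667,0,0,0.5,0.0292,-0.0667,0,0,0.5,0.0292,-0.0667,0,0,0.5,0,0,0,0,0.5,0,0,0,0,0.5]' 20; python3 -c "
from h import *
rel([.6125,.0285,.166],-1.536)"
```

```text
clock: 10.5
position: [0.6125, 0.0301, 0.26]
ee_rot: [3.14, 0.051, -0.001]
force: [-1.4, -0.5, 0.6]
width: 0.499
gripper_force: 0.0
clk 10.5 pos [0.6125 0.0301 0.26  ] th -1.538 tilt [-0.001 -0.001 -1.   ] d_tool [0.     0.0015 0.094 ] turn -0.002 q7 -1.131 F [-1.4 -0.5  0.6] M [-0.07  0.16 -0.01] w 0.499 0.0
```

In the tool's units: 0.02 m is 0.0333, 0.014 m is 0.0233.

```bash
python3 -m creep '[0,0.0017,0.0333,0,0.5,0,0,0.0333,0,0.5,0,0,0.0333,0,0.5,0,0,0.0333,0,0.5,0,0,0.0233,0,0.5,0,0,0,0,0.5,0,0,0,0,0,0,0,0,0,0,0,0,0,0,0,0,0,0,0,0]'; python3 -c "
from h import *
rel([.6125,.0285,.166],-1.536)"
```

```text
clock: 11.5
position: [0.6128, 0.0278, 0.1673]
ee_rot: [3.141, 0.047, 0.002]
force: [0.3, -0.7, 1.6]
width: 0.235
gripper_force: 20.0
clk 11.5 pos [0.6128 0.0278 0.1673] th -1.541 tilt [ 0.001 -0.    -1.   ] d_tool [-0.0003 -0.0008  0.0013] turn -0.005 q7 -1.054 F [ 0.3 -0.7  1.6] M [-0.1   0.08  0.02] w 0.235 20.0
```

In the tool's units: -0.0109 m is -0.0182, -0.0026 m is -0.0043, -0.1047 rad is -0.0167.

```bash
python3 -m creep '[-0.0043,-0.0182,0,-0.0167,0,-0.0043,-0.0182,0,-0.0167,0,-0.0043,-0.0182,0,-0.0167,0,-0.0043,-0.0182,0,-0.0167,0,0,0,0,0,0]'; cat > t.py <<'E'
from h import *
b=np.array([.508,.005]);s=np.array([.6128,.0278])-b
import sys
def ang():
    o=readout.observe();q=o["position"][:2]-b
    print("opening by TCP",np.arctan2(q[1],q[0])-np.arctan2(s[1],s[0]),"r",np.hypot(*q),np.hypot(*s))
    a=float(sys.argv[1]);c,n=np.cos(a),np.sin(a);t=b+[c*s[0]-n*s[1],n*s[0]+c*s[1]]
    rel([*t,.167],-1.541+a)
ang()
E
python3 t.py 0.4188
```

```text
clock: 12.0
position: [0.5939, 0.0695, 0.1669]
ee_rot: [-3.061, -0.704, -0.001]
force: [-0.4, -2.0, 1.0]
width: 0.23
gripper_force: 20.0
opening by TCP 0.43022795105511275 r 0.10741862100023576 0.10725148017626611
clk 12.0 pos [0.5939 0.0695 0.1669] th -1.119 tilt [ 0.     0.001 -1.   ] d_tool [ 0.0001  0.0012 -0.0001] turn 0.003 q7 -0.774 F [-0.4 -2.   1. ] M [-0.43 -0.03  0.11] w 0.23 20.0
```

In the tool's units: -0.0109 m is -0.0182, -0.0026 m is -0.0043, -0.1047 rad is -0.0167.

```bash
python3 -m creep '[-0.0043,-0.0182,0,-0.0167,0,-0.0043,-0.0182,0,-0.0167,0,-0.0043,-0.0182,0,-0.0167,0,-0.0043,-0.0182,0,-0.0167,0,-0.0043,-0.0182,0,-0.0167,0,-0.0043,-0.0182,0,-0.0167,0,0,0,0,0,0,0,0,0,0,0,0,0,0,0,0]'; python3 t.py 1.047
```

```text
clock: 12.9
position: [0.5415, 0.1069, 0.1668]
ee_rot: [2.7, 1.605, 0.001]
force: [1.8, -1.2, 1.5]
width: 0.233
gripper_force: 20.0
opening by TCP 1.03869598904352 r 0.10724594476239413 0.10725148017626611
clk 12.9 pos [0.5415 0.1069 0.1668] th -0.498 tilt [ 0.001 -0.    -1.   ] d_tool [-0.0002 -0.0009 -0.0002] turn -0.004 q7 -0.353 F [ 1.8 -1.2  1.5] M [-0.2  -0.36  0.03] w 0.233 20.0
```

In the tool's units: -0.001 m is -0.0017, -0.01 rad is -0.0016.

```bash
python3 -m creep '[0,-0.0017,0,-0.0016,0,0,0,0,0,0,0,0,0,0,0,0,0,0,0,0,0,0,0,0,0,0,0,0,0,0]'; python3 t.py 1.047; python3 - <<'E'
from m import *
p=cams.get_image("side");u,v=proj(p,[.52,.05,.16])[0].round().astype(int)
a=p["image"][v-40:v+40,u-50:u+50]
cv2.imwrite("pics/z7.png",cv2.resize(a,(750,600),interpolation=cv2.INTER_CUBIC))
E
python3 t.py 1.047
```

```text
clock: 13.5
position: [0.5397, 0.1076, 0.1665]
ee_rot: [2.689, 1.624, -0.0]
force: [0.8, -3.3, 1.2]
width: 0.232
gripper_force: 20.0
opening by TCP 1.0569238225497148 r 0.10736407450968741 0.10725148017626611
clk 13.5 pos [0.5397 0.1076 0.1665] th -0.484 tilt [-0. -0. -1.] d_tool [ 0.0001  0.0011 -0.0005] turn 0.01 q7 -0.344 F [ 0.8 -3.3  1.2] M [-0.7  -0.3   0.07] w 0.232 20.0
opening by TCP 1.057148258851077 r 0.10736176738613497 0.10725148017626611
clk 13.55 pos [0.5397 0.1076 0.1665] th -0.484 tilt [-0. -0. -1.] d_tool [ 0.0001  0.0011 -0.0005] turn 0.01 q7 -0.344 F [ 1.8 -3.7  1. ] M [-0.76 -0.26  0.01] w 0.235 20.0
```

View pics/z7.png

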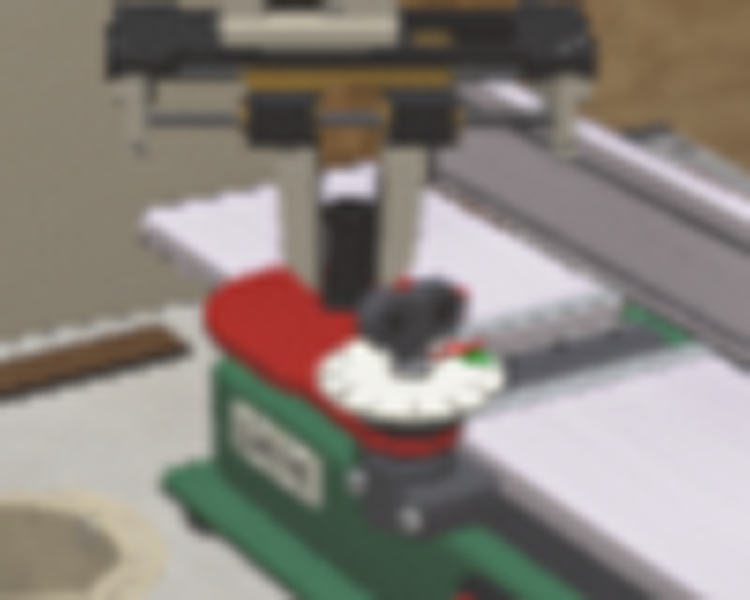

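The side view shows the guard open, with the knob at (348,250) between the fingers and the knives uncovered. The pointer at (462,350) is on the green band. Opening works out at 1.048 to 1.057 rad, and the guard is still.

```bash
python3 -c "
from cell import workorder
print(workorder.sign_off())"
```

```text
the job is handed in; nothing more can be done
None
```

The job is handed in with no verdict shown yet: I wound the spring into the green band (one continuous clockwise half turn, no regripping needed), the guard closed by itself when I let go, and the arm is now holding it still by its knob at about 60 degrees.

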